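# Make up the leaning gas coupling: finger-tight, then the wrench

### The job

On the microscope bench, run the loose brass coupling nut down clockwise with the bare fingers until its red pointer meets the white line on the collar, and let go of it. Then take the orange-handled wrench from its blue rest, fit its jaw on the nut, tighten it on to the red line with the wrench alone, and lay the wrench back across both blocks of the rest as it lay. Leave the steel coupling as it is and do not disturb the jars.

Things in the scene. Friction and masses are not known exactly. Their poses are not given: they have to be found in the camera images.
- brass_stand: fixed blue valve block, 62 mm high, on a steel foot (x -30 to +70, y -45 to +45 mm); pipe behind to x = +90 mm. Origin on the bench; front is -x. A stub leans 30 degrees from vertical to -x and carries a black collar disc (72 mm across, centre at x = -10, z = 120 mm), then the brass nut. White and red lines on the collar's upper rear. It or the steel one is on the left.
- brass_mid (a point): centre of the brass hex nut, turning with it. z: nut axis, outward (30 degrees off vertical); x: towards a hex corner. Hex 34 mm across flats (flat normals 30, 90, 150.. degrees from x), 39.3 mm across corners, 30 mm long (15 mm each way). Collar face 19 mm below along z, with a 4 mm high, 47 mm wide skirt on it; a fixed 22 mm grey plug on top reaches +34 mm.
- brass_turn (a joint): brass nut angle, rad, growing clockwise seen from above (tightening). Starts at 0.1 to 0.7; its red pointer (on top and on the skirt) meets the white line (finger-tight) at 1.83 and the red line (tight) at 2.44, 35 degrees on. Steady friction of about 0.3 N m; stays where left; no stop at the lines. Captive: it turns in place without travelling along its axis.
- steel_stand: bystander: the same fixed stand with a grey block and a steel nut, already tight; leave alone. Same shape, sizes and lean as brass_stand. The two stand side by side, origins about 0.19 to 0.26 m apart in y.
- steel_turn (a joint): angle of the steel nut, rad, 0 at the start; to stay there.
- wrench: loose open-ended wrench, about 0.28 kg. Origin: jaw centre, half thickness; x out of the mouth, z up as it lies. Jaw 36.5 mm wide (nut + 2.5), faces x -21 to +8 mm, then flared to +20; throat x = -20.5; head 62 wide, 12 thick, neck 15 wide, 16 thick; orange handle 16 x 16 mm, x -57 to -155 mm, same mid-plane. On the nut the jaw's x lies along a corner-to-corner line; play about 8 degrees each way.
- wrench_grip (a point): grip point: centre of the handle's section, at x = -100 mm in the wrench's frame; the balance point is at about x = -58 mm.
- tool_rest: fixed rest: aluminium plate 130 x 60 x 6 mm with two blue cross blocks, 22 (x) by 56 mm (y), centred at x = +55 and -40 mm, flat tops 40 mm above the bench. The wrench lies across both along x, head to +x, handle centre at z = 48 mm, wrench_grip over the rest's centre. Origin: centre of underside, on the bench. Rest and mixer: one left, one right.
- mixer: bystander, fixed: blue vortex mixer 110 x 110 x 58 mm with a black cup on top reaching 82 mm; origin at the centre of its underside.
- jar_a: bystander: loose glass jar with white cap, 56 mm diameter, 75 mm high, behind the couplings; origin at the centre of its underside.
- jar_b: bystander: loose glass jar with blue cap, 56 mm diameter, 75 mm high, in front of the couplings; origin at the centre of its underside.
Not all that is in view belongs to the job. What is meant by the tool_rest is not green, and is the smaller of those in its own colour.

How it is judged:
By the outcome, as a careful person would: the job done as asked, in the order asked, and still so for the second after the job is handed in, with the robot touching nothing.
It also fails if it takes over 72 s, if anything falls off the work surface, if the arm or the gripper's body presses on something with over 40 N, if the wrist force passes 120 N, or if a joint passes its speed limit or range.

### The arm

A 6-joint arm with a two-finger parallel gripper is mounted at the origin on the work surface. World frame = base frame: x ahead of the robot, y to its left, z up, the work surface at z = 0. Lengths are in m, angles in rad, forces in N, time in s.
With the tool pointing down it reaches from about 0.325 to 0.775 m from the base axis. Payload 9.3 kg.
Tool frame: the origin (TCP) lies on the centre line of the jaws, within the pads' length; the fingertips stand 8 mm ahead of it and the grasp point (between the pads) lies 11 mm behind it; z points along the fingers, y is the line along which they close (so a half turn about z gives the same grasp; the last joint's range is limited). The gripper opens to 85 mm and grips with 20 to 120 N. Pads are 22 mm wide; open, the fingers measure 114 mm over their backs; the gripper's body (76 mm by 85 mm) begins 54 mm behind the grasp point. The pads swing forward as they close: fully open they stand 13 mm farther back than shut.
Start: joints at [0.947, 0.259, 0.021, 1.334, 0, 1.418], TCP at [0.249, 0.49, 0.239] pointing down, gripper open.
Joint ranges: [-3.04, 3.04], [-0.91, 1.82], [-1.04, 1.36], [-1.92, 1.95], [-1.52, 1.45], [-3.14, 3.14]. Speed limits (rad/s): [2.22, 2.22, 2.79, 3.14, 3.14, 3.14].

### API

Orientations are given as [roll, pitch, yaw] about the fixed x, y, z axes, in that order (R = Rz(yaw) Ry(pitch) Rx(roll)).
In Python, from station import monitor, eyes, job gives the robot as it stands.
- The arm moves only by the shell command python3 -m handwheel 'ROWS' [FORCE]. ROWS is a JSON object of lists of equal length, an entry for each row: "linear": the shift along the tool's x, y, z in m, a list of three; "dr": the turn, a rotation vector about the tool's x, y, z in rad, a list of three; "hand": the finger opening in m, from 0 to 0.0854. A call has 1 to 10 rows; each row is the pose to reach, as a shift and turn from the pose commanded when the call began, along the tool's axes at that moment; what a row does not reach only later rows make up. A row lasts 1/10 s, in which the tool goes at most 50 mm and 8.59 degrees, less where a joint would pass 70% of its speed; a pose out of reach is approached as far as the arm can. A call with a gripper value outside its range is refused whole. The fingers move at their own pace and stop on an object; FORCE is the grip in N (left out, the last holds). Time passes only in rows, so rows that repeat a pose let the fingers close. It gives the time, the measured TCP pose, the force, the opening and the grip force at its end, in the units of the state.
- monitor.sense(): the state, without advancing time (a new reading comes with each control period).
- eyes.get_image(name): name is "scene" or "top" or "wrist"; returns a dict with "color" (384x512x3 uint8, blue, green, red), "K" (3x3 intrinsics, pixels), "distortion" ([k1, k2, p1, p2, k3] as OpenCV has them; the pictures are not rectified), "origin" and "orientation" of the camera in the world. Camera axes: x right, y up, looking along -z (the intrinsics and any distortion apply to the point x, -y, -z); pixel columns grow to the right and rows downward; lengths in m; the calibration is good to about 2 mm. A picture is of the moment at which its call begins. There is no depth.
- job.sign_off(): hands the job in; it is judged then, once.
The state is a dict: "clock": time; "qpos": joint angles; "qd": joint speeds; "effort": joint torques, N m; "tool_pos": TCP position; "eef_rot": TCP orientation; "ft_force": force on the tool from outside, world axes, zero at the start; "wrist_torque": the same for the moment, N m; "finger_gap": opening from 0.0 (shut) to 1.0 (fully open); "grip_force": force on a finger pad.
Only numpy, scipy, OpenCV 4.12 (cv2) and the standard library are available. Lean on these libraries where they do the work, as an engineer would, in place of code of your own. Each camera call takes 0.05 s, during which the arm holds its last target. There are 200 camera calls.

## Working session

There is one attempt and no reset: what is moved stays moved. The work goes in short steps, Python scripts to look and compute and a shell command to move; the robot and the scene stay as the last step left them, time stands still between calls to the robot, and variables do not carry over. Pictures are saved under pics/ and viewed, at most 10 in all, crops included, and the job is handed in when it is done.

```bash
ls; mkdir -p pics; python3 - <<'E'
from station import monitor, eyes, job
import cv2,json
print(monitor.sense())
for n in ("scene","top"):
    d=eyes.get_image(n); cv2.imwrite(f"pics/{n}0.png",d["color"])
    print(n,d["K"],d["distortion"],d["origin"],d["orientation"])
E
```

```text
pics
{'clock': 0.0, 'qpos': array([ 9.47383856e-01,  2.59201169e-01,  2.07534821e-02,  1.33368451e+00,
       -2.01413746e-05,  1.41822972e+00]), 'qd': array([ 0.00013675,  0.00023595, -0.0002918 ,  0.00150052,  0.00098945,
       -0.00042739]), 'effort': array([-1.70850592e-03, -5.55645633e+01,  3.44527638e+01,  1.38503013e-02,
       -2.29452007e-04,  1.42906700e-05]), 'tool_pos': array([0.24933717, 0.48993552, 0.23865802]), 'eef_rot': array([-3.14026924e+00, -1.83112227e-04,  2.67074668e+00]), 'ft_force': array([ 0.06810873,  0.04712588, -0.0309344 ]), 'wrist_torque': array([-0.03470417, -0.03382453, -0.02640869]), 'grip_force': 0.0, 'finger_gap': 0.9982478526008326}
scene [[454.25677546   0.         254.46084351]
 [  0.         454.25677546 194.14921909]
 [  0.           0.           1.        ]] [-0.03469684  0.          0.          0.          0.        ] [1.44120588 0.28221168 1.16493989] [0.71577522 0.00198779 1.95271009]
top [[485.66804241   0.         257.79428416]
 [  0.         485.66804241 188.82612015]
 [  0.           0.           1.        ]] [-0.07153121  0.          0.          0.          0.        ] [ 0.32228516 -0.09373187  1.54302777] [ 0.15936682  0.00690573 -1.59929629]
```

View pics/scene0.png

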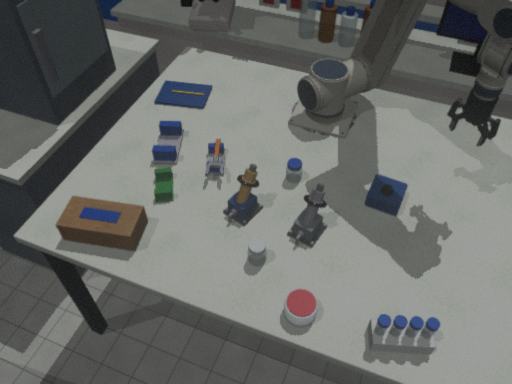

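View pics/top0.png

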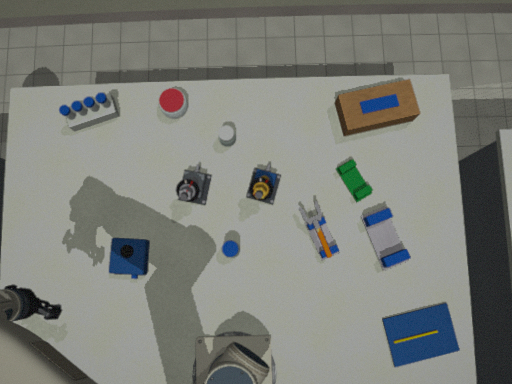

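```bash
cat > h.py <<'E'
import numpy as np, cv2
from scipy.spatial.transform import Rotation as R
from station import monitor, eyes, job
def E(rpy): return R.from_euler('xyz',rpy)
def ray(d,uv):
    p=cv2.undistortPoints(np.array([[uv]],float),d["K"],np.array(d["distortion"]))[0,0]
    v=E(d["orientation"]).as_matrix()@[p[0],-p[1],-1]
    return np.array(d["origin"]),v/np.linalg.norm(v)
def atz(d,uv,z):
    o,v=ray(d,uv); return o+v*(z-o[2])/v[2]
def tri(*dv):
    A=0;b=0;L=[]
    for d,uv in dv:
        o,v=ray(d,uv);P=np.eye(3)-np.outer(v,v);A=A+P;b=b+P@o;L.append((o,P))
    x=np.linalg.solve(A,b); return x,[float(np.linalg.norm(P@(x-o))) for o,P in L]
def proj(d,X):
    X=np.atleast_2d(X); c=(X-d["origin"])@E(d["orientation"]).as_matrix()
    c=c*[1,-1,-1]
    return cv2.projectPoints(c.reshape(-1,1,3),np.zeros(3),np.zeros(3),d["K"],np.array(d["distortion"]))[0][:,0]
def rel(Tp,Tr,s=None):
    """shift and turn from current pose to target (pos, Rotation), tool axes"""
    s=s or monitor.sense(); C=E(s["eef_rot"])
    return C.inv().apply(np.array(Tp)-s["tool_pos"]),(C.inv()*Tr).as_rotvec()
E
python3 - <<'E'
from h import *
import pickle
S=eyes.get_image("scene");T=eyes.get_image("top")
pickle.dump((S,T),open("cam0.pkl","wb"))
a=cv2.resize(T["color"][160:265,240:345],(0,0),fx=4,fy=4,interpolation=cv2.INTER_CUBIC)
b=cv2.resize(S["color"][130:228,195:270],(0,0),fx=4.9,fy=4.9,interpolation=cv2.INTER_CUBIC)
H=max(a.shape[0],b.shape[0]);m=np.zeros((H,a.shape[1]+b.shape[1],3),np.uint8)
m[:a.shape[0],:a.shape[1]]=a;m[:b.shape[0],a.shape[1]:]=b
print(m.shape);cv2.imwrite("pics/mos.png",m)
for n,uv,z in [("brassnut",(262,188),.13),("steelnut",(187,189),.13),("brassblock",(266,183),.03),("jarb",(231,249),.075),("jara",(227,133),.075),("mixer",(128,257),.058),("rest",(319,240),.04),("handle end",(330,257),.048),("head",(310,212),.048)]:
    print(n,atz(T,uv,z).round(3))
E
```

```text
(480, 788, 3)
brassnut [ 0.552 -0.103  0.13 ]
steelnut [0.555 0.119 0.13 ]
brassblock [ 0.584 -0.117  0.03 ]
jarb [ 0.378 -0.005  0.075]
jara [0.738 0.001 0.075]
mixer [0.362 0.312 0.058]
rest [ 0.399 -0.274  0.04 ]
handle end [ 0.345 -0.305  0.048]
head [ 0.485 -0.25   0.048]
```

View pics/mos.png

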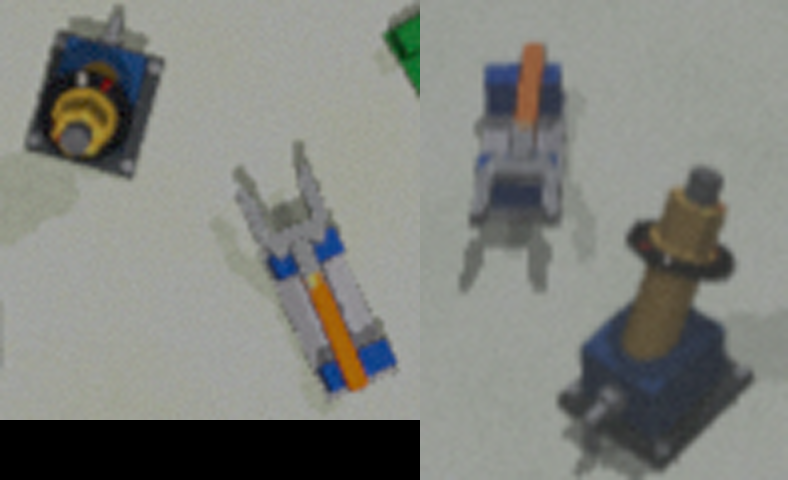

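```bash
python3 - <<'E'
from h import *
import pickle
S,T=pickle.load(open("cam0.pkl","rb"))
t=lambda x,y:(240+x/4-.4,160+y/4-.4)
s=lambda x,y:(195+(x-420)/4.9-.4,130+y/4.9-.4)
for p in [(58,30),(163,58),(132,178),(27,148)]: print("foot",atz(T,t(*p),.008).round(4))
print("plug",tri((T,t(75,138)),(S,s(706,177))))
print("handle end",tri((T,t(361,383)),(S,s(535,47))), "handle start",tri((T,t(315,281)),(S,s(525,122))))
print("jaw tips",atz(T,t(239,173),.048),atz(T,t(299,147),.048),tri((T,t(239,173)),(S,s(468,287))),tri((T,t(299,147)),(S,s(540,287))))
W=eyes.get_image("wrist");m=monitor.sense();C=E(m["eef_rot"])
print(W["K"],W["distortion"],"cam in tool",C.inv().apply(W["origin"]-m["tool_pos"]),(C.inv()*E(W["orientation"])).as_matrix().round(3))
E
```

```text
foot [ 0.6405 -0.0803  0.008 ]
foot [ 0.615  -0.1641  0.008 ]
foot [ 0.5186 -0.1359  0.008 ]
foot [ 0.5452 -0.0529  0.008 ]
plug (array([ 0.52860344, -0.09156751,  0.16466558]), [0.00012739634164014683, 0.00012739634164014548])
handle end (array([ 0.34977996, -0.30230261,  0.05401169]), [0.0014607267078115532, 0.0014607267078116533]) handle start (array([ 0.42863651, -0.27165194,  0.05857538]), [3.468141959998266e-05, 3.468141959995822e-05])
jaw tips [ 0.51490216 -0.21791489  0.048     ] [ 0.5338795  -0.26543728  0.048     ] (array([ 0.53148201, -0.2448178 , -0.0024153 ]), [0.0246527650763305, 0.024652765076330505]) (array([ 0.53095993, -0.2450973 ,  0.00486963]), [0.0265380108637944, 0.0265380108637944])
[[304.21317813   0.         252.19850889]
 [  0.         304.21317813 188.03535297]
 [  0.           0.           1.        ]] [-0.07234828  0.          0.          0.          0.        ] cam in tool [ 0.07065903  0.00116387 -0.13545892] [[ 0.001  0.961  0.275]
 [ 1.    -0.001  0.   ]
 [ 0.001  0.275 -0.961]]
```

```bash
cat >> h.py <<'E'
YAW=np.radians(-16.5); NUT=np.array([.5435,-.097,.136])
def setup():
    xs=np.array([np.cos(YAW),np.sin(YAW),0]); ys=np.array([-np.sin(YAW),np.cos(YAW),0]); z=np.array([0,0,1.])
    ax=-.5*xs+.866025*z; u=.866025*xs+.5*z   # u: in-plane 'rear/up'; ys left
    return xs,ys,ax,u
def toolR(zd,xd):
    zd=zd/np.linalg.norm(zd); xd=xd-zd*(xd@zd); xd/=np.linalg.norm(xd)
    return R.from_matrix(np.c_[xd,np.cross(zd,xd),zd])
def r6(p): return [np.round(a,4).tolist() for a in p]
E
python3 - <<'E'
from h import *
xs,ys,ax,u=setup()
print(r6(rel(NUT+.075*ax+[0,0,.06],toolR(-ax,-u))), r6(rel(NUT+.075*ax,toolR(-ax,-u))))
E
```

```text
[[-0.4915, -0.3966, -0.0218], [-0.0484, -0.5223, -0.1785]] [[-0.4915, -0.3966, 0.0382], [-0.0484, -0.5223, -0.1785]]
```

```bash
python3 -m handwheel '{"linear":[[-0.49,-0.397,-0.03],[-0.49,-0.397,-0.03],[-0.49,-0.397,-0.03],[-0.49,-0.397,-0.03],[-0.49,-0.397,-0.03],[-0.49,-0.397,-0.03],[-0.49,-0.397,-0.03],[-0.49,-0.397,-0.03],[-0.49,-0.397,-0.03],[-0.49,-0.397,-0.03]],"dr":[[0,0,0],[-0.048,-0.522,-0.178],[-0.048,-0.522,-0.178],[-0.048,-0.522,-0.178],[-0.048,-0.522,-0.178],[-0.048,-0.522,-0.178],[-0.048,-0.522,-0.178],[-0.048,-0.522,-0.178],[-0.048,-0.522,-0.178],[-0.048,-0.522,-0.178]],"hand":[0.085,0.085,0.085,0.085,0.085,0.085,0.085,0.085,0.085,0.085]}'
python3 - <<'E'
from h import *
xs,ys,ax,u=setup()
print(monitor.sense()["qpos"].round(3),r6(rel(NUT+.075*ax,toolR(-ax,-u))))
E
```

```text
clock: 1.25
tool_pos: [0.4521, 0.0338, 0.2637]
eef_rot: [3.141, 0.525, 2.853]
ft_force: [1.8, 2.2, -0.4]
finger_gap: 0.997
grip_force: 0.0
[-0.029 -0.216 -0.539  0.738 -0.128  0.226] [[-0.0441, -0.0995, 0.098], [0.0005, 0.0018, -0.0004]]
```

```bash
python3 -m handwheel '{"linear":[[-0.03,-0.08,0.03],[-0.03,-0.08,0.03],[-0.03,-0.08,0.03],[-0.03,-0.08,0.03],[-0.03,-0.08,0.03]],"dr":[[0,0,0],[0,0,0],[0,0,0],[0,0,0],[0,0,0]],"hand":[0.085,0.085,0.085,0.085,0.085]}'
python3 - <<'E'
from h import *
xs,ys,ax,u=setup()
print(monitor.sense()["qpos"].round(3),r6(rel(NUT+.075*ax,toolR(-ax,-u))))
W=eyes.get_image("wrist");cv2.imwrite("pics/w1.png",W["color"])
import pickle; pickle.dump(W,open("w1.pkl","wb"))
c=proj(W,NUT)[0];print(c)
x,y=c.astype(int);x=min(max(x,75),512-75);y=min(max(y,75),384-75)
cv2.imwrite("pics/w1c.png",cv2.resize(W["color"][y-75:y+75,x-75:x+75],(600,600),interpolation=cv2.INTER_CUBIC));print(x-75,y-75)
E
```

```text
clock: 1.75
tool_pos: [0.4683, -0.052, 0.2519]
eef_rot: [3.141, 0.523, 2.853]
ft_force: [-0.5, 0.6, 0.8]
finger_gap: 0.994
grip_force: 0.0
[-0.29  -0.197 -0.556  0.688  0.001 -0.001] [[-0.0156, -0.0218, 0.0678], [0.0004, -0.0003, -0.0003]]
[227.88824578 193.82414605]
152 118
```

View pics/w1c.png

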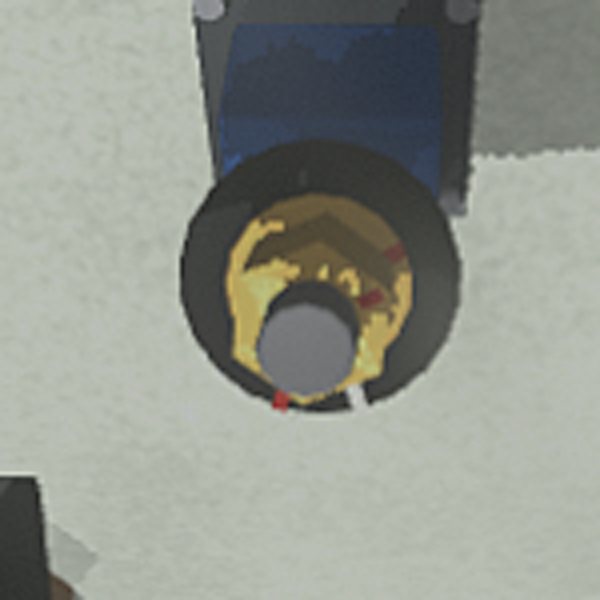

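```bash
cat >> h.py <<'E'
def onplane(d,uv,h,nut=None):
    "local coords (u, ys) of pixel on plane at axial h"
    nut=NUT if nut is None else nut
    xs,ys,ax,u=setup();o,v=ray(d,uv);p=o+v*(((nut+h*ax-o)@ax)/(v@ax))-nut
    return np.array([p@u,p@ys])
E
python3 - <<'E'
from h import *
import pickle
W=pickle.load(open("w1.pkl","rb"))
f=lambda x,y:(152+x/4-.4,118+y/4-.4)
E_={n:onplane(W,f(*p),-19e-3) for n,p in dict(L=(180,275),R=(461,272),T=(320,140),B=(318,412)).items()}
for k,v in E_.items(): print(k,(v*1e3).round(1))
c=np.array([(E_['T']+E_['B'])[0]/2,(E_['L']+E_['R'])[1]/2]);print("collar c",c*1e3)
print("plug c",1e3*onplane(W,f(306,350),.034), [1e3*onplane(W,f(*p),.034) for p in [(257,350),(355,350),(306,303),(306,397)]])
for n,p,h in [("white",(358,397),-.019),("red",(281,400),-.019),("ps",(396,254),-.015),("pt",(372,299),.015)]:
    q=onplane(W,f(*p),h)-c; print(n,(q*1e3).round(1),np.hypot(*q)*1e3,"cw angle from rear",np.degrees(np.arctan2(-q[1],q[0])).round(1))
for n,p in dict(cornerLB=(235,357),cornerRB=(382,375),cF=(325,213)).items():
    q=onplane(W,f(*p),.015)-c; print(n,(q*1e3).round(1),np.degrees(np.arctan2(-q[1],q[0])).round(1))
E
```

```text
L [ -2.1 -33.3]
R [-2.9 38.2]
T [-36.7   3. ]
B [35.2  1.2]
collar c [-0.70877352  2.43543688]
plug c [-0.39977511  2.77428249] [array([-0.38520114, -7.65632365]), array([-0.41071087, 13.19077027]), array([-10.84131341,   2.99774582]), array([10.28912479,  2.54102829])]
white [31.7  9.3] 33.04736338758602 cw angle from rear -16.3
red [ 32.6 -10.9] 34.36746391587818 cw angle from rear 18.5
ps [-8.  19.3] 20.843503491165137 cw angle from rear -112.5
pt [-5.3 14. ] 14.930296584530367 cw angle from rear -110.8
cornerLB [  8.6 -17.6] 63.9
cornerRB [13.  16.1] -51.2
cF [-25.2   3.7] -171.7
```

```bash
sed -i 's/^YAW=.*/YAW=np.radians(-16.5); NUT=np.array([.5435,-.097,.136])+.002*np.array([.284,.959,0])+[-.0004,0,0]/' h.py
python3 -m handwheel '{"linear":[[-0.015,-0.020,0.0],[-0.015,-0.020,0.04],[-0.015,-0.020,0.08],[-0.015,-0.020,0.08]],"dr":[[0,0,0.145],[0,0,0.145],[0,0,0.145],[0,0,0.145]],"hand":[0.07,0.07,0.07,0.07]}' 80
python3 - <<'E'
from h import *
xs,ys,ax,u=setup()
print(r6(rel(NUT,toolR(-ax,-u))))
W=eyes.get_image("wrist");cv2.imwrite("pics/w2.png",W["color"])
import pickle; pickle.dump(W,open("w2.pkl","wb"))
E
```

```text
clock: 2.2
tool_pos: [0.5131, -0.085, 0.1858]
eef_rot: [3.059, 0.511, 2.689]
ft_force: [-0.2, 0.9, 0.7]
finger_gap: 0.817
grip_force: 0.0
[[-0.0035, -0.0006, 0.0592], [0.0012, -0.0068, -0.1435]]
```

View pics/w2.png

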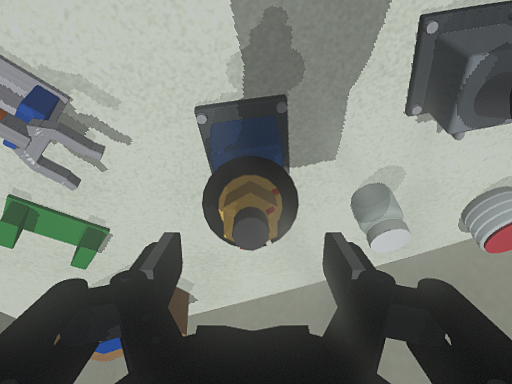

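```bash
python3 -m handwheel '{"linear":[[0,0,0.02],[0,0,0.04],[0,0,0.055],[0,0,0.062],[0,0,0.062],[0,0,0.062],[0,0,0.062],[0,0,0.062],[0,0,0.062],[0,0,0.062]],"dr":[[0,0,0],[0,0,0],[0,0,0],[0,0,0],[0,0,0],[0,0,0],[0,0,0],[0,0,0],[0,0,0],[0,0,0]],"hand":[0.07,0.07,0.07,0.07,0.07,0.03,0.03,0.03,0.03,0.03]}' 80
python3 - <<'E'
from h import *
xs,ys,ax,u=setup()
print(r6(rel(NUT,toolR(-ax,-u))),monitor.sense()["wrist_torque"].round(2))
E
```

```text
clock: 3.25
tool_pos: [0.5432, -0.0959, 0.1378]
eef_rot: [3.059, 0.519, 2.686]
ft_force: [-8.9, 1.2, 9.5]
finger_gap: 0.382
grip_force: 78.4
[[0.0008, 0.0008, 0.0017], [-0.0006, 0.0017, -0.1453]] [-0.11  1.   -0.01]
```

```bash
python3 -m handwheel '{"linear":[[0,0,-0.001],[0,0,-0.001],[0,0,-0.001],[0,0,-0.001],[0,0,-0.001],[0,0,-0.001],[0,0,-0.001],[0,0,-0.001],[0,0,-0.001],[0,0,-0.001]],"dr":[[0,0,0.1],[0,0,0.22],[0,0,0.34],[0,0,0.46],[0,0,0.58],[0,0,0.7],[0,0,0.82],[0,0,0.94],[0,0,1.06],[0,0,1.16]],"hand":[0.03,0.03,0.03,0.03,0.03,0.03,0.03,0.03,0.03,0.03]}'
python3 -m handwheel '{"linear":[[0,0,0],[0,0,0],[0,0,0],[0,0,0],[0,0,0],[0,0,0],[0,0,0],[0,0,0]],"dr":[[0,0,0.1],[0,0,0.22],[0,0,0.34],[0,0,0.44],[0,0,0.5],[0,0,0.503],[0,0,0.503],[0,0,0.503]],"hand":[0.03,0.03,0.03,0.03,0.03,0.03,0.03,0.03]}'
python3 - <<'E'
from h import *
xs,ys,ax,u=setup()
m=monitor.sense();print(r6(rel(NUT,toolR(-ax,-u))),m["wrist_torque"].round(2),m["qpos"].round(3))
S=eyes.get_image("wrist");cv2.imwrite("pics/w3.png",S["color"])
E
```

```text
clock: 4.25
tool_pos: [0.5425, -0.0964, 0.1376]
eef_rot: [2.633, 0.131, 1.508]
ft_force: [-1.4, -4.0, -1.6]
finger_gap: 0.379
grip_force: 83.5
clock: 5.05
tool_pos: [0.5422, -0.0963, 0.1374]
eef_rot: [2.63, -0.116, 1.075]
ft_force: [-3.8, -3.9, -1.2]
finger_gap: 0.378
grip_force: 83.7
[[0.0016, -0.0002, 0.0018], [-0.002, 0.0018, -1.8082]] [-0.88  0.7  -0.95] [-0.341  0.047 -0.663  0.337  0.024  1.762]
```

```bash
python3 -m handwheel '{"linear":[[0,0,0],[0,0,0],[0,0,0],[0,0,-0.03],[0,0,-0.08],[0,0,-0.1],[0,0,-0.1],[0,0,-0.1]],"dr":[[0,0,0],[0,0,0],[0,0,0],[0,0,0],[0,0,0],[0,0,0],[0,0,0],[0,0,0]],"hand":[0.065,0.065,0.065,0.065,0.065,0.065,0.065,0.065]}'
python3 - <<'E'
from h import *
import pickle
W=eyes.get_image("wrist");pickle.dump(W,open("w4.pkl","wb"))
c=proj(W,NUT)[0];print(c)
x,y=c.astype(int);x=min(max(x,75),512-75);y=min(max(y,75),384-75)
cv2.imwrite("pics/w4c.png",cv2.resize(W["color"][y-75:y+75,x-75:x+75],(600,600),interpolation=cv2.INTER_CUBIC));print(x-75,y-75)
E
```

```text
clock: 5.9
tool_pos: [0.4951, -0.0813, 0.2242]
eef_rot: [2.629, -0.118, 1.076]
ft_force: [-0.2, -0.0, -0.8]
finger_gap: 0.76
grip_force: 0.0
[251.89368334 191.31274659]
176 116
```

View pics/w4c.png

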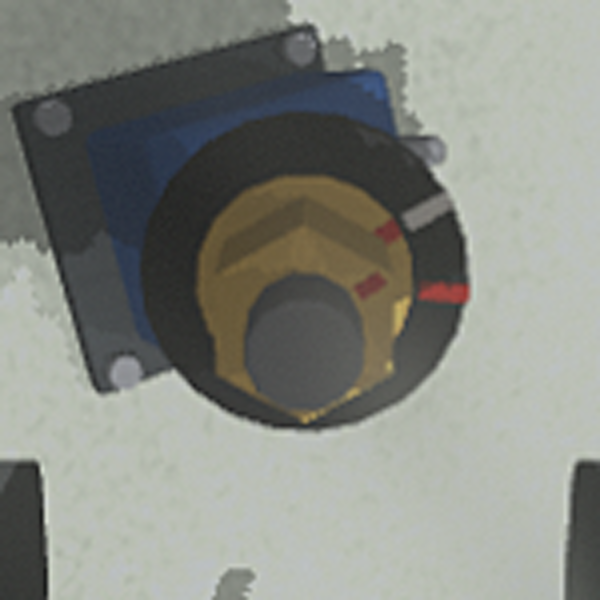

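```bash
python3 - <<'E'
from h import *
import pickle
W=pickle.load(open("w4.pkl","rb"))
f=lambda x,y:(176+x/4-.4,116+y/4-.4)
xs,ys,ax,u=setup()
D={n:onplane(W,f(*p),-19e-3)*1e3 for n,p in dict(L=(140,265),R=(469,275),T=(308,112),B=(305,431)).items()}
print(D);c=sum(D.values())/4e3
# circle fit centre
A=np.array(list(D.values()));s=np.linalg.lstsq(np.c_[2*A,np.ones(4)],(A**2).sum(1),rcond=None)[0];print("fit",s[:2],np.sqrt(s[2]+s[0]**2+s[1]**2));c=s[:2]/1e3
print("plug",onplane(W,f(304,353),.034)*1e3)
for n,p,h in [("white",(429,212),-.019),("red",(446,292),-.019),("ps",(389,232),-.015),("pt",(371,287),.015)]:
    q=onplane(W,f(*p),h)-c; print(n,(q*1e3).round(1),np.degrees(np.arctan2(-q[1],q[0])).round(1))
E
```

```text
{'L': array([-34.34229505,  11.30701571]), 'R': array([34.96217842, -7.72362336]), 'T': array([ 9.07031566, 35.11835427]), 'B': array([ -8.49402189, -34.98160791])}
fit [-0.13432918  0.1703863 ] 36.05524507237062
plug [0.03369557 0.92245066]
white [29.5  7.9] -15.0
red [ 29.4 -10.5] 19.7
ps [20.1  6.6] -18.2
pt [14.1  4.3] -17.0
```

```bash
python3 -m handwheel '{"linear":[[0,0,0.05],[0,0,0.085],[0,0,0.1],[0,0,0.1],[0,0,0.1],[0,0,0.1],[0,0,0.1],[0,0,0.1],[0,0,0.1],[0,0,0.1]],"dr":[[0,0,0],[0,0,0],[0,0,0],[0,0,0],[0,0,0],[0,0,0],[0,0,0],[0,0,0.026],[0,0,0.026],[0,0,0.026]],"hand":[0.065,0.065,0.065,0.065,0.03,0.03,0.03,0.03,0.03,0.03]}' 80
python3 -m handwheel '{"linear":[[0,0,0],[0,0,0],[0,0,0],[0,0,-0.03],[0,0,-0.08],[0,0,-0.1],[0,0,-0.1]],"dr":[[0,0,0],[0,0,0],[0,0,0],[0,0,0],[0,0,0],[0,0,0],[0,0,0]],"hand":[0.065,0.065,0.065,0.065,0.065,0.065,0.065]}'
python3 - <<'E'
from h import *
import pickle
W=eyes.get_image("wrist");pickle.dump(W,open("w5.pkl","wb"))
cv2.imwrite("pics/w5.png",W["color"])
a=np.radians(19.5)
print(r6(rel([.40,-.285,.20],toolR(np.array([0,0,-1.]),np.array([np.cos(a),np.sin(a),0])))))
E
```

```text
clock: 6.95
tool_pos: [0.5424, -0.0952, 0.1381]
eef_rot: [2.633, -0.132, 1.052]
ft_force: [-6.5, 2.3, 4.2]
finger_gap: 0.382
grip_force: 80.8
clock: 7.65
tool_pos: [0.4954, -0.0815, 0.2275]
eef_rot: [2.627, -0.132, 1.054]
ft_force: [-0.4, 0.6, 0.5]
finger_gap: 0.757
grip_force: 0.0
[[-0.2254, 0.0175, 0.0053], [0.4426, -0.3046, 0.6625]]
```

```bash
python3 -m handwheel '{"linear":[[-0.04,0,0],[-0.085,0.005,0],[-0.13,0.01,0],[-0.18,0.017,0],[-0.225,0.0175,0],[-0.225,0.0175,0.005],[-0.225,0.0175,0.005],[-0.225,0.0175,0.005],[-0.225,0.0175,0.005],[-0.225,0.0175,0.005]],"dr":[[0.443,-0.305,0.662],[0.443,-0.305,0.662],[0.443,-0.305,0.662],[0.443,-0.305,0.662],[0.443,-0.305,0.662],[0.443,-0.305,0.662],[0.443,-0.305,0.662],[0.443,-0.305,0.662],[0.443,-0.305,0.662],[0.443,-0.305,0.662]],"hand":[0.065,0.065,0.065,0.065,0.065,0.065,0.065,0.065,0.065,0.065]}' 80
python3 - <<'E'
from h import *
import pickle
# blobs in w5: red / white
W=pickle.load(open("w5.pkl","rb"));im=W["color"].astype(int);b,g,r=im[...,0],im[...,1],im[...,2]
m=((r-g>35)&(r-b>35)&(np.abs(g-b)<30)).astype(np.uint8)
n,l,st,ce=cv2.connectedComponentsWithStats(m)
for i in range(1,n):
    if st[i,4]>8:
        for h in (-.019,-.015,.015):
            q=onplane(W,ce[i],h);print(ce[i].round(1),st[i,4],h,(q*1e3).round(1),np.degrees(np.arctan2(-q[1],q[0])).round(1))
print(monitor.sense()["qpos"].round(3))
W=eyes.get_image("wrist");pickle.dump(W,open("w6.pkl","wb"))
cv2.imwrite("pics/w6.png",cv2.resize(W["color"],(768,576),interpolation=cv2.INTER_CUBIC))
E
```

```text
clock: 8.7
tool_pos: [0.3997, -0.2834, 0.1991]
eef_rot: [-3.14, 0.003, 0.343]
ft_force: [0.0, 0.0, 0.1]
finger_gap: 0.763
grip_force: 0.0
[269.7 173.6] 21 -0.019 [20.1  5.1] -14.3
[269.7 173.6] 21 -0.015 [20.1  6.1] -16.9
[269.7 173.6] 21 0.015 [20.  13.4] -33.7
[264.8 186.7] 20 -0.019 [13.  -5.3] 22.2
[264.8 186.7] 20 -0.015 [13.1 -4.1] 17.6
[264.8 186.7] 20 0.015 [13.9  4.4] -17.5
[283.8 187.4] 47 -0.019 [ 29.1 -10.4] 19.6
[283.8 187.4] 47 -0.015 [29.  -9.1] 17.5
[283.8 187.4] 47 0.015 [27.9 -0. ] 0.1
[-7.870e-01  1.740e-01 -1.930e-01  1.205e+00 -2.000e-03  2.011e+00]
```

View pics/w6.png

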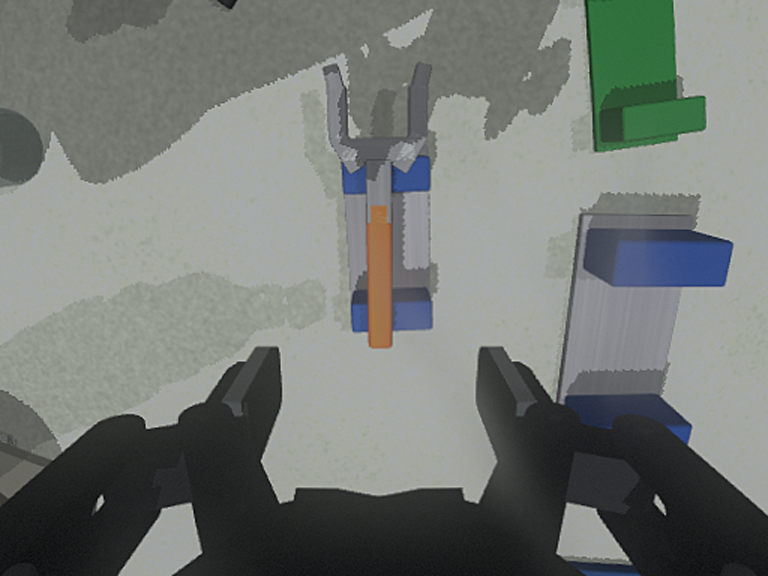

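```bash
python3 - <<'E'
from h import *
import pickle
W=pickle.load(open("w6.pkl","rb"));S,T=pickle.load(open("cam0.pkl","rb"))
f=lambda x,y:((x+.5)/1.5-.5,(y+.5)/1.5-.5)
t=lambda x,y:(240+x/4-.4,160+y/4-.4)
print("end tri",tri((T,t(361,387)),(W,f(380,339))),"start tri",tri((T,t(315,281)),(W,f(379,220))))
e=atz(W,f(380,339),.056);s=atz(W,f(379,221),.056);L=atz(W,f(334,68),.054);Rr=atz(W,f(424,67),.054);th=atz(W,f(379,140),.054)
print("end",e,"start",s,np.linalg.norm(s-e),"jaw",L,Rr,np.linalg.norm(L-Rr),"throat",th)
d=(L+Rr)/2-e;a=np.arctan2(d[1],d[0]);d=np.array([np.cos(a),np.sin(a),0]);print("yaw",np.degrees(a),np.degrees(np.arctan2(*(s-e)[1::-1])))
print("jaw-end along",((L+Rr)/2-e)@d,"throat-end",(th-e)@d)
for n,p in dict(b1=((351,292),(433,290)),b2=((343,163),(430,157))).items():
    q=[atz(W,f(*x),.04) for x in p];print(n,q,np.linalg.norm(q[0]-q[1]))
m=monitor.sense();print(m["tool_pos"],m["eef_rot"])
g=e+.055*d;print("grip",g)
E
```

```text
end tri (array([ 0.34745406, -0.30343266,  0.04180895]), [0.0018026141167178991, 0.0018026141167178423]) start tri (array([ 0.42820388, -0.27156577,  0.0629613 ]), [0.0004257862111926237, 0.0004257862111926141])
end [ 0.35327337 -0.29952036  0.056     ] start [ 0.42651383 -0.27252302  0.056     ] 0.07805780562815451 jaw [ 0.50058593 -0.21859277  0.054     ] [ 0.5184569  -0.26683566  0.054     ] 0.05144655195795006 throat [ 0.47155419 -0.25635232  0.054     ]
yaw 19.97943855283173 20.23451313408662
jaw-end along 0.1662539909449643 throat-end 0.12591189946642836
b1 [array([ 0.37251327, -0.2717814 ,  0.04      ]), array([ 0.39258189, -0.32347067,  0.04      ])] 0.05544843919923945
b2 [array([ 0.45110148, -0.23967955,  0.04      ]), array([ 0.47299921, -0.28973892,  0.04      ])] 0.054639286463916505
[ 0.39972943 -0.28349063  0.19920168] [-3.14053842e+00  2.68517991e-03  3.43139820e-01]
grip [ 0.40496321 -0.2807278   0.056     ]
```

```bash
python3 - <<'E'
from h import *
import pickle
W=pickle.load(open("w6.pkl","rb"));S,T=pickle.load(open("cam0.pkl","rb"))
f=lambda x,y:((x+.5)/1.5-.5,(y+.5)/1.5-.5)
t=lambda x,y:(240+x/4-.4,160+y/4-.4)
print("end tri",tri((T,t(361,387)),(W,f(380,347))),"start tri",tri((T,t(313,277)),(W,f(379,207))))
P=dict(end=((380,347),.056,-155),start=((379,207),.056,-57),throat=((379,138),.054,-20.5),tipL=((334,66),.054,20),tipR=((424,66),.054,20),b1=((392,302),.04,-129),b1e=((392,330),.04,-151),b2=((386,157),.04,-34))
a=np.radians(20.1);d=np.array([np.cos(a),np.sin(a),0]);n=np.array([-d[1],d[0],0])
for k,(p,z,x) in P.items():
    q=atz(W,f(*p),z);g=q-d*(x+100)/1e3;print(k,q.round(4),"-> grip",g.round(4),"along,lat",(1e3*g@d).round(1),(1e3*g@n).round(1))
E
```

```text
end tri (array([ 0.34724235, -0.30256787,  0.05459953]), [0.0008745795357956178, 0.0008745795357957424]) start tri (array([ 0.43304669, -0.27091419,  0.04595707]), [0.0009533507474655511, 0.0009533507474655721])
end [ 0.3479 -0.3015  0.056 ] -> grip [ 0.3995 -0.2826  0.056 ] along,lat 278.1 -402.7
start [ 0.4346 -0.2696  0.056 ] -> grip [ 0.3942 -0.2844  0.056 ] along,lat 272.4 -402.6
throat [ 0.4726 -0.256   0.054 ] -> grip [ 0.398  -0.2833  0.054 ] along,lat 276.4 -402.8
tipL [ 0.5016 -0.2182  0.054 ] -> grip [ 0.3889 -0.2595  0.054 ] along,lat 276.1 -377.3
tipR [ 0.519  -0.2666  0.054 ] -> grip [ 0.4063 -0.3079  0.054 ] along,lat 275.7 -428.7
b1 [ 0.3752 -0.3003  0.04  ] -> grip [ 0.4024 -0.2904  0.04  ] along,lat 278.1 -411.0
b1e [ 0.356  -0.3074  0.04  ] -> grip [ 0.4039 -0.2899  0.04  ] along,lat 279.6 -411.0
b2 [ 0.4636 -0.2638  0.04  ] -> grip [ 0.4017 -0.2865  0.04  ] along,lat 278.7 -407.1
```

```bash
python3 -m handwheel '{"linear":[[0.0065,-0.001,0.045],[0.0065,-0.001,0.09],[0.0065,-0.001,0.13],[0.0065,-0.001,0.15],[0.0065,-0.001,0.161],[0.0065,-0.001,0.161],[0.0065,-0.001,0.161],[0.0065,-0.001,0.161],[0.0065,-0.001,0.161],[0.0065,-0.001,0.161]],"dr":[[0,0,-0.008],[0,0,-0.008],[0,0,-0.008],[0,0,-0.008],[0,0,-0.008],[0,0,-0.008],[0,0,-0.008],[0,0,-0.008],[0,0,-0.008],[0,0,-0.008]],"hand":[0.065,0.065,0.065,0.065,0.065,0.0,0.0,0.0,0.0,0.0]}' 100
python3 -m handwheel '{"linear":[[0,0,0],[0,0,0]],"dr":[[0,0,0],[0,0,0]],"hand":[0.0,0.0]}' 100
```

```text
clock: 9.75
tool_pos: [0.4054, -0.2817, 0.0393]
eef_rot: [-3.142, 0.002, 0.349]
ft_force: [-1.1, 0.9, 8.0]
finger_gap: 0.166
grip_force: 97.9
clock: 9.95
tool_pos: [0.4055, -0.2817, 0.0393]
eef_rot: [3.142, 0.002, 0.349]
ft_force: [-2.3, 1.2, 7.9]
finger_gap: 0.17
grip_force: 97.9
```

```bash
python3 -m handwheel '{"linear":[[0,0,-0.015],[0,0,-0.04],[0,0,-0.08],[0,0,-0.13],[0,0,-0.15],[0,0,-0.15],[0,0,-0.15]],"dr":[[0,0,0],[0,0,0],[0,0,0],[0,0,0],[0,0,0],[0,0,0],[0,0,0]],"hand":[0,0,0,0,0,0,0]}' 100
cat >> h.py <<'E'
JAW=np.array([.0925,0,-.0087])   # jaw centre in tool frame
def fit(phi,back,up=0,jaw=JAW):
    "tool pose: handle at cw angle phi(deg) from rear, jaw 'back' m off the nut along handle"
    xs,ys,ax,u=setup();p=np.radians(phi);h=np.cos(p)*u-np.sin(p)*ys
    Rt=toolR(-ax,-h);return NUT+back*h+up*ax-Rt.apply(jaw),Rt
E
python3 - <<'E'
from h import *
import pickle
W=eyes.get_image("wrist");pickle.dump(W,open("w7.pkl","wb"))
cv2.imwrite("pics/w7.png",cv2.resize(W["color"],(768,576),interpolation=cv2.INTER_CUBIC))
m=monitor.sense()
Rt=E(m["eef_rot"])
for p in [(.0925,0,-.0147),(.0925+.02,.025,-.0147),(.0925+.02,-.025,-.0147),(.072,0,-.0147),(.0355,0,-.0167)]: print(p,1.5*proj(W,m["tool_pos"]+Rt.apply(p))[0])
print(r6(rel(*fit(103,.075))),r6(rel(*fit(103,.075,.04))))
E
```

```text
clock: 10.65
tool_pos: [0.4051, -0.2811, 0.1873]
eef_rot: [-3.139, 0.004, 0.349]
ft_force: [0.7, -0.3, -3.8]
finger_gap: 0.167
grip_force: 98.3
(0.0925, 0, -0.0147) [382.29435801  60.79450054]
(0.1125, 0.025, -0.0147) [486.31874436 -25.17451262]
(0.1125, -0.025, -0.0147) [278.52272808 -25.72266453]
(0.072, 0, -0.0147) [382.06246637 145.7519228 ]
(0.0355, 0, -0.0167) [381.71502385 284.15437699]
[[0.0745, -0.0124, 0.0766], [-0.4523, 0.2957, -0.6903]] [[0.0583, -0.0244, 0.0421], [-0.4523, 0.2957, -0.6903]]
```

View pics/w7.png

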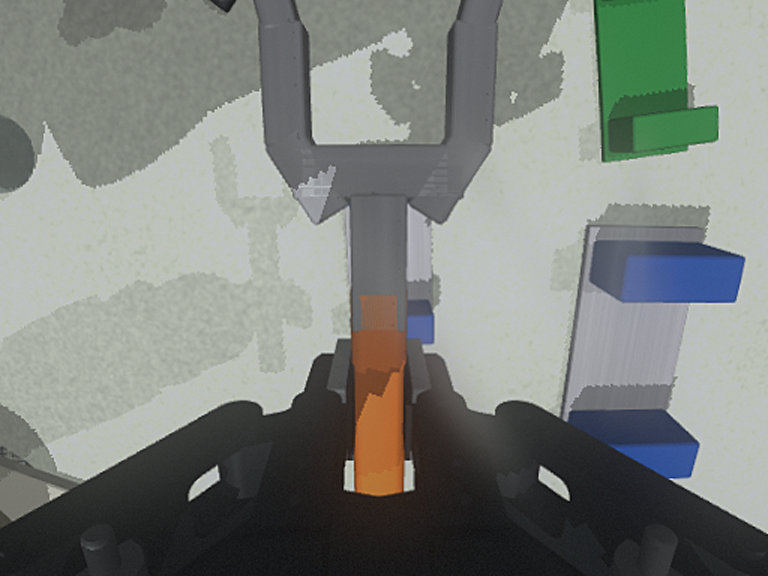

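```bash
sed -i 's/^JAW=.*/JAW=np.array([.0925,-.0009,-.0087])/' h.py
python3 -m handwheel '{"linear":[[0.03,-0.01,0],[0.05,-0.012,0.01],[0.0745,-0.012,0.03],[0.0745,-0.012,0.06],[0.0745,-0.012,0.0766],[0.0745,-0.012,0.0766],[0.0745,-0.012,0.0766],[0.0745,-0.012,0.0766],[0.0745,-0.012,0.0766],[0.0745,-0.012,0.0766]],"dr":[[-0.452,0.296,-0.69],[-0.452,0.296,-0.69],[-0.452,0.296,-0.69],[-0.452,0.296,-0.69],[-0.452,0.296,-0.69],[-0.452,0.296,-0.69],[-0.452,0.296,-0.69],[-0.452,0.296,-0.69],[-0.452,0.296,-0.69],[-0.452,0.296,-0.69]],"hand":[0,0,0,0,0,0,0,0,0,0]}' 100
python3 -m handwheel '{"linear":[[0,0,0],[0,0,0]],"dr":[[0,0,0],[0,0,0]],"hand":[0,0]}' 100
python3 - <<'E'
from h import *
import pickle
m=monitor.sense();print(m["qpos"].round(3))
for a in (103,103.5): print(r6(rel(*fit(a,.075))),r6(rel(*fit(a,.0))))
W=eyes.get_image("wrist");pickle.dump(W,open("w8.pkl","wb"))
cv2.imwrite("pics/w8.png",W["color"])
E
```

```text
clock: 11.7
tool_pos: [0.4717, -0.2449, 0.1112]
eef_rot: [2.628, -0.113, 1.085]
ft_force: [0.3, -0.5, -3.4]
finger_gap: 0.173
grip_force: 98.5
clock: 11.9
tool_pos: [0.4713, -0.2445, 0.111]
eef_rot: [2.628, -0.113, 1.085]
ft_force: [-0.3, 0.4, -3.8]
finger_gap: 0.168
grip_force: 98.5
[-0.764  0.056 -0.732  0.307  0.231  1.378]
[[0.0002, -0.001, 0.0005], [0.0015, 0.0001, -0.0]] [[0.0752, -0.001, 0.0005], [0.0015, 0.0001, -0.0]]
[[0.0002, -0.0025, 0.0005], [0.0015, 0.0001, 0.0087]] [[0.0752, -0.0018, 0.0005], [0.0015, 0.0001, 0.0087]]
```

View pics/w8.png

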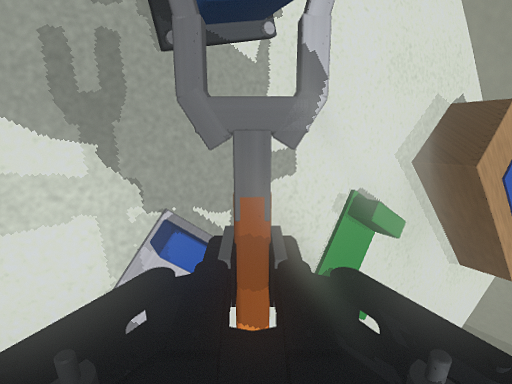

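```bash
python3 -m handwheel '{"linear":[[0.015,-0.001,0],[0.03,-0.001,0],[0.04,-0.001,0],[0.05,-0.001,0],[0.06,-0.001,0],[0.068,-0.001,0],[0.075,-0.001,0],[0.075,-0.001,0],[0.075,-0.001,0]],"dr":[[0,0,0.004],[0,0,0.004],[0,0,0.004],[0,0,0.004],[0,0,0.004],[0,0,0.004],[0,0,0.004],[0,0,0.004],[0,0,0.004]],"hand":[0,0,0,0,0,0,0,0,0]}' 100
python3 - <<'E'
from h import *
import pickle
m=monitor.sense();print(m["wrist_torque"].round(2),r6(rel(*fit(103,0))))
W=eyes.get_image("wrist");pickle.dump(W,open("w9.pkl","wb"))
cv2.imwrite("pics/w9.png",W["color"])
E
```

```text
clock: 12.85
tool_pos: [0.5051, -0.1779, 0.1188]
eef_rot: [2.628, -0.115, 1.082]
ft_force: [0.4, -0.7, -3.4]
finger_gap: 0.164
grip_force: 98.6
[ 0.11  0.8  -0.02] [[0.0001, 0.0003, 0.0005], [0.0014, -0.0004, -0.0036]]
```

View pics/w9.png

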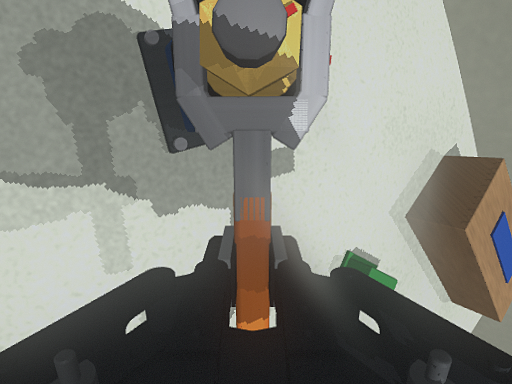

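```bash
python3 -m handwheel '{"linear":[[0.0002,-0.0065,0],[0.0009,-0.0129,0],[0.002,-0.0192,0],[0.0036,-0.0255,0],[0.0056,-0.0316,0],[0.008,-0.0376,0],[0.0108,-0.0434,0],[0.0141,-0.049,0],[0.0177,-0.0544,0],[0.0177,-0.0544,0]],"dr":[[0,0,0.07],[0,0,0.14],[0,0,0.209],[0,0,0.279],[0,0,0.349],[0,0,0.419],[0,0,0.489],[0,0,0.559],[0,0,0.628],[0,0,0.628]],"hand":[0,0,0,0,0,0,0,0,0,0]}' 100
cat > meas.py <<'E'
from h import *
import sys
def blobs(W):
    im=W["color"].astype(int);b,g,r=im[...,0],im[...,1],im[...,2]
    m=((r-g>35)&(r-b>30)&(np.abs(g-b)<30)).astype(np.uint8)
    n,l,st,ce=cv2.connectedComponentsWithStats(m)
    for i in range(1,n):
        if st[i,4]<5: continue
        out=[]
        for h in (-.019,-.015,.015):
            q=onplane(W,ce[i],h)*1e3; out.append((h,round(np.hypot(*q),1),round(np.degrees(np.arctan2(-q[1],q[0])),1)))
        if out[0][1]<50: print(ce[i].round(1),st[i,4],st[i,:4],out)
def whites(W):pass
m=monitor.sense();print(m["clock"],m["wrist_torque"].round(2),r6(rel(*fit(103,0))),m["qpos"].round(2))
for n in sys.argv[1:]:
    W=eyes.get_image(n);print(n,"nut",proj(W,NUT)[0]);blobs(W)
E
python3 meas.py wrist top scene
```

```text
clock: 13.9
tool_pos: [0.4724, -0.1376, 0.094]
eef_rot: [2.78, -0.389, 0.494]
ft_force: [-0.8, -2.0, -4.8]
finger_gap: 0.165
grip_force: 98.5
13.9 [-0.13  1.13 -0.28] [[0.0186, 0.0547, 0.0005], [0.0012, 0.0002, -0.6333]] [-0.52  0.01 -0.85  0.2   0.12  2.23]
wrist nut [252.83221688  44.10176108]
[286.5   1.5] 26 [283   0   9   6] [(-0.019, np.float64(25.7), np.float64(-5.7)), (-0.015, np.float64(24.5), np.float64(-5.0)), (0.015, np.float64(15.8), np.float64(4.6))]
top nut [259.4165479  190.44884865]
scene nut [250.11008666 175.09488661]
```

```bash
python3 - <<'E'
import sys; sys.argv=['x']
from meas import *
import pickle
W=pickle.load(open("w9.pkl","rb"));blobs(W)
W=eyes.get_image("wrist");im=W["color"].astype(int);print((im[0:8,278:298,2]-im[0:8,278:298,1]))
E
```

```text
14.05 [ 0.05  1.28 -0.21] [[0.0184, 0.0545, 0.0004], [0.0008, 0.0002, -0.6306]] [-0.52  0.01 -0.85  0.2   0.12  2.22]
[290.4   9.3] 106 [285   3  12  15] [(-0.019, np.float64(25.2), np.float64(-33.2)), (-0.015, np.float64(24.1), np.float64(-32.3)), (0.015, np.float64(16.3), np.float64(-20.8))]
[329.9  59.1] 14 [329  55   3   9] [(-0.019, np.float64(36.0), np.float64(17.1)), (-0.015, np.float64(35.1), np.float64(18.0)), (0.015, np.float64(28.6), np.float64(27.1))]
[[ -2  -1  -2  -4  -4  55 145 130 126 125 127 133 133  63  14  13  15  16
   18   9]
 [ -3  -1  -2   0  -8   6 108 134 126 125 132 128  55   5   0  11  16  18
   17  12]
 [  0  -1  -1  -2  -4 -11  42 142 130 132 126  49   3  -2   8  15  16  17
   17  12]
 [  0  -1  -2   0  -3  -8   0 100 141 127  64  10   5   8  13  16  16  15
   16  11]
 [ -1  -1  -1  -2  -1  -4 -12  38 149  82   7   5   7  12  15  16  14  16
   17  14]
 [  0   0  -2  -2  -1  -1  -6   0  37   4  -1   3   5  10  17  14  16  15
   16  17]
 [ -1   1   0  -1  -1  -1  -1  -5  -3  -2  -9  -7  -8   0  13  15  16  16
   17  17]
 [  0   0  -2   0  -2   0  -1  -1  -2   3   6   5   5   9  16  15  14  14
   16  15]]
```

```bash
python3 -m handwheel '{"linear":[[0.0001,-0.004,0],[0.0003,-0.0081,0],[0.0003,-0.0081,0],[0.0003,-0.0081,0]],"dr":[[0,0,0.044],[0,0,0.087],[0,0,0.087],[0,0,0.087]],"hand":[0,0,0,0]}' 100
python3 meas.py wrist
python3 -m handwheel '{"linear":[[0.0001,0.006,0],[0.001,0.0135,0],[0.001,0.0135,0]],"dr":[[0,0,-0.07],[0,0,-0.145],[0,0,-0.145]],"hand":[0,0,0]}' 100
python3 meas.py wrist
```

```text
clock: 14.5
tool_pos: [0.4703, -0.1306, 0.0916]
eef_rot: [2.814, -0.417, 0.408]
ft_force: [-3.0, -3.2, -3.9]
finger_gap: 0.168
grip_force: 98.5
14.5 [-0.25  1.41 -0.35] [[0.0234, 0.0606, 0.0005], [0.0013, 0.0003, -0.7174]] [-0.51  0.   -0.86  0.19  0.11  2.32]
wrist nut [252.62219704  44.27630768]
[286.6   1.3] 26 [283   0   8   5] [(-0.019, np.float64(25.8), np.float64(-0.8)), (-0.015, np.float64(24.7), np.float64(-0.0)), (0.015, np.float64(16.0), np.float64(9.5))]
[301.4  10.9] 32 [299   6   6  11] [(-0.019, np.float64(27.6), np.float64(15.2)), (-0.015, np.float64(26.5), np.float64(16.2)), (0.015, np.float64(18.4), np.float64(27.4))]
clock: 14.85
tool_pos: [0.4752, -0.143, 0.0964]
eef_rot: [2.757, -0.368, 0.556]
ft_force: [-1.5, -0.2, -3.5]
finger_gap: 0.167
grip_force: 98.5
14.85 [ 0.05  1.06 -0.04] [[0.0148, 0.0492, 0.0005], [0.0019, -0.0006, -0.5722]] [-0.53  0.01 -0.84  0.21  0.12  2.16]
wrist nut [250.56208898  45.61881538]
[287.4   5.9] 97 [282   0  12  13] [(-0.019, np.float64(25.5), np.float64(-5.2)), (-0.015, np.float64(24.4), np.float64(-4.3)), (0.015, np.float64(16.1), np.float64(6.3))]
```

```bash
python3 -m handwheel '{"linear":[[-0.015,0,0],[-0.035,0,0],[-0.055,0,0],[-0.075,0,0],[-0.08,0.02,-0.04],[-0.06,0.05,-0.08],[-0.02,0.07,-0.08],[0.012,0.085,-0.08],[0.012,0.085,-0.08],[0.012,0.085,-0.08]],"dr":[[0,0,0],[0,0,0],[0,0,0],[0,0,0],[0,0,0],[0,0,0],[0,0,0],[0,0,0],[0,0,0],[0,0,0]],"hand":[0,0,0,0,0,0,0,0,0,0]}' 100
cat >> meas.py <<'E'
    import pickle; pickle.dump(W,open("last_%s.pkl"%n,"wb"))
    if n=="wrist":
        im=W["color"].astype(int);mn=im.min(2);c=np.abs(im-mn[...,None]).max(2)
        k=((mn>110)&(c<45)).astype(np.uint8);nn,l,st,ce=cv2.connectedComponentsWithStats(k)
        for i in range(1,nn):
            q=onplane(W,ce[i],-.019)*1e3
            if 8<st[i,4]<300 and np.hypot(*q)<40: print("white",ce[i].round(1),st[i,4],np.hypot(*q).round(1),np.degrees(np.arctan2(-q[1],q[0])).round(1))
E
python3 meas.py wrist
```

```text
clock: 15.9
tool_pos: [0.4779, -0.1973, 0.1991]
eef_rot: [2.759, -0.369, 0.554]
ft_force: [-0.1, 0.6, -3.9]
finger_gap: 0.168
grip_force: 98.9
15.9 [ 0.2   0.88 -0.01] [[0.0024, -0.0343, 0.0804], [0.0007, -0.0014, -0.574]] [-0.66 -0.07 -0.6   0.55  0.18  2.05]
wrist nut [124.79762307  88.7427451 ]
[168.4  69. ] 86 [162  63  13  12] [(-0.019, np.float64(28.6), np.float64(16.9)), (-0.015, np.float64(29.3), np.float64(18.6)), (0.015, np.float64(35.5), np.float64(28.8))]
[153.9  70. ] 48 [149  66  10   9] [(-0.019, np.float64(19.7), np.float64(3.3)), (-0.015, np.float64(20.4), np.float64(6.5)), (0.015, np.float64(26.9), np.float64(24.1))]
[130.2  72. ] 46 [126  68   9   9] [(-0.019, np.float64(12.6), np.float64(-56.4)), (-0.015, np.float64(12.0), np.float64(-49.6)), (0.015, np.float64(13.8), np.float64(4.6))]
```

```bash
cat > fitm.py <<'E'
from h import *
import pickle
from scipy.optimize import least_squares
fr=lambda ox,oy:(lambda x,y:(ox+x/4-.4,oy+y/4-.4))
a=fr(152,118);b=fr(176,116)
V=[("w1.pkl",dict(W=a(358,397),R=a(281,400),s=a(396,254),t=a(372,299),c=a(320.5,274),p=a(306,350))),
("w4.pkl",dict(W=b(429,212),R=b(446,292),s=b(389,232),t=b(371,287),c=b(306,270),p=b(304,353))),
("w5.pkl",dict(R=(283.8,187.4),s=(269.7,173.6),t=(264.8,186.7)))]
def solve(V):
    H=dict(W=-.019,R=-.019,s=-.015,t=.015,c=-.019,p=.034)
    D=[(v,{k:onplane(pickle.load(open(f,"rb")),p,H[k])*1e3 for k,p in o.items()}) for v,(f,o) in enumerate(V)]
    def F(x,out=False):
        be,rl,rs,rt=x[:4];r=[be/3,(rl-31)/2,(rs-21)/2,(rt-14.6)/2];K=x[4:].reshape(-1,3)
        for v,o in D:
            ou,oy,P=K[v];r+=[ou/1.5,oy/1.5]
            pos=dict(W=(rl,be-17.5),R=(rl,be+17.5),s=(rs,P),t=(rt,P),c=(0,0),p=(0,0))
            for k,q in o.items():
                R_,A=pos[k];A=np.radians(A);e=(q-[ou+R_*np.cos(A),oy-R_*np.sin(A)])/.5
                r+=list(e)
        return np.array(r)
    x0=np.array([1.5,31,21,14.6]+[0,0,0]*len(V));s=least_squares(F,x0)
    cov=np.linalg.inv(s.jac.T@s.jac)**1
    print("beta,r",s.x[:4].round(2),"cost",s.cost.round(1))
    for i,k in enumerate(s.x[4:].reshape(-1,3)): print(V[i][0],"off",k[:2].round(2),"pointer past white",(k[2]-s.x[0]+17.5).round(2),"sd",np.sqrt(cov[6+3*i,6+3*i]).round(2))
E
python3 - <<'E'
from fitm import *
W=pickle.load(open("last_wrist.pkl","rb"))
xs,ys,ax,u=setup()
an=np.radians(-15.5);p=proj(W,NUT-.019*ax+.031*(np.cos(an)*u-np.sin(an)*ys))[0];print(p)
x,y=p.round().astype(int);print(W["color"][y-7:y+8,x-9:x+10].min(2))
V.append(("last_wrist.pkl",dict(R=(168.4,69),s=(153.9,70),t=(130.2,72))));solve(V)
E
```

```text
[152.99952065  49.31735616]
[[ 53  52  54  50  43  43 153 208 208 204 205 206 212 217 215 208 206 208
  208]
 [ 55  53  52  52  41 106 191 212 206 205 206 211 194 222 222 212 204 203
  201]
 [ 53  53  54  50  33 161 214 208 205 205 209 196  98  97 171 226 215 207
  201]
 [ 53  51  53  45  48 178 215 206 205 204 216 145  48  37  41 182 233 222
  211]
 [ 53  54  50  38 116 196 211 205 204 207 224 106  43  47  45  33 127 233
  218]
 [ 53  53  46  56 178 214 208 204 203 212 199  73  47  52  52  46  38  81
  167]
 [ 52  50  41  85 187 211 206 205 207 221 122  45  50  56  56  53  50  39
   70]
 [ 52  48  36 129 200 206 203 203 211 190  67  44  53  57  55  57  56  52
   43]
 [ 52  45  55 183 214 204 203 206 218 132  45  47  52  56  58  55  54  52
   57]
 [ 50  36 135 201 207 205 202 209 221  88  43  53  55  56  54  56  54  57
   56]
 [ 50  31 185 213 204 202 203 212 184  56  47  53  56  58  56  53  55  56
   54]
 [ 43  59 185 208 203 201 207 214 106  43  50  54  57  55  55  58  57  54
   55]
 [ 43 150 206 208 201 202 210 177  52  43  53  55  54  55  58  54  54  55
   57]
 [ 67 184 208 208 205 205 220 114  39  49  53  55  55  57  55  56  56  57
   56]
 [ 34  46 128 184 210 213 217  73  42  52  54  55  55  54  55  56  55  53
   56]]
beta,r [ 2.09 31.76 21.49 15.13] cost 36.5
w1.pkl off [0.22 0.67] pointer past white -98.5 sd 1.38
w4.pkl off [-0.41  0.58] pointer past white -0.9 sd 1.38
w5.pkl off [-0.67  0.32] pointer past white -0.11 sd 1.93
last_wrist.pkl off [-1.44  1.91] pointer past white 26.54 sd 1.94
```

```bash
python3 - <<'E'
from fitm import *
V.append(("last_wrist.pkl",dict(W=(150.7,50.3),R=(168.4,69),s=(153.9,70),t=(130.2,72))));solve(V)
from h import *
print(r6(rel(*fit(67.5,.08,.08))),r6(rel(*fit(67.5,.08))))
print(monitor.sense()["qpos"].round(2))
E
```

```text
beta,r [ 1.98 31.59 21.51 15.15] cost 39.2
w1.pkl off [0.29 0.65] pointer past white -98.56 sd 1.37
w4.pkl off [-0.36  0.54] pointer past white -0.94 sd 1.37
w5.pkl off [-0.62  0.2 ] pointer past white -0.38 sd 1.91
last_wrist.pkl off [-1.65  1.26] pointer past white 24.65 sd 1.69
[[0.0179, 0.076, 0.0001], [-0.0001, -0.0009, -1.1941]] [[0.0179, 0.0761, 0.0801], [-0.0001, -0.0009, -1.1941]]
[-0.66 -0.07 -0.6   0.55  0.18  2.05]
```

```bash
python3 -m handwheel '{"linear":[[0.0,0.02,-0.01],[0.005,0.035,-0.01],[0.01,0.05,-0.01],[0.015,0.065,-0.01],[0.0179,0.076,-0.01],[0.0179,0.076,0],[0.0179,0.076,0],[0.0179,0.076,0],[0.0179,0.076,0],[0.0179,0.076,0]],"dr":[[0,0,-0.13],[0,0,-0.26],[0,0,-0.39],[0,0,-0.52],[0,0,-0.65],[0,0,-0.78],[0,0,-0.91],[0,0,-1.04],[0,0,-1.168],[0,0,-1.168]],"hand":[0,0,0,0,0,0,0,0,0,0]}' 100
python3 -m handwheel '{"linear":[[0,0,0],[0,0,0]],"dr":[[0,0,0],[0,0,0]],"hand":[0,0]}' 100
python3 - <<'E'
from h import *
print(r6(rel(*fit(69,.08,.08))),r6(rel(*fit(69,.08))),r6(rel(*fit(69,.0))))
print(monitor.sense()["qpos"].round(2))
E
```

```text
clock: 16.95
tool_pos: [0.5191, -0.2545, 0.2312]
eef_rot: [2.648, 0.181, 1.605]
ft_force: [-0.1, -0.3, -3.6]
finger_gap: 0.166
grip_force: 98.9
clock: 17.15
tool_pos: [0.5198, -0.2546, 0.232]
eef_rot: [2.646, 0.179, 1.601]
ft_force: [-0.0, -1.1, -3.3]
finger_gap: 0.166
grip_force: 98.9
[[0.0008, -0.0048, 0.0006], [0.0008, 0.0007, -0.0029]] [[0.0009, -0.0048, 0.0806], [0.0008, 0.0007, -0.0029]] [[0.0809, -0.0051, 0.0806], [0.0008, 0.0007, -0.0029]]
[-0.7   0.01 -0.42  0.65  0.2   0.84]
```

```bash
python3 -m handwheel '{"linear":[[0,-0.005,0.03],[0,-0.005,0.06],[0,-0.005,0.0805],[0,-0.005,0.0805],[0.02,-0.005,0.0805],[0.035,-0.005,0.0805],[0.045,-0.005,0.0805],[0.055,-0.005,0.0805],[0.063,-0.005,0.0805],[0.063,-0.005,0.0805]],"dr":[[0,0,0],[0,0,0],[0,0,0],[0,0,0],[0,0,0],[0,0,0],[0,0,0],[0,0,0],[0,0,0],[0,0,0]],"hand":[0,0,0,0,0,0,0,0,0,0]}' 100
python3 -m handwheel '{"linear":[[0.008,0,0],[0.014,0,0],[0.018,0,0],[0.018,0,0]],"dr":[[0,0,0],[0,0,0],[0,0,0],[0,0,0]],"hand":[0,0,0,0]}' 100
python3 meas.py wrist
python3 - <<'E'
from h import *
import pickle
print(r6(rel(*fit(69,.0))))
for f in ("w7","w8","w9","last_wrist"):
    im=pickle.load(open(f+".pkl","rb"))["color"];hsv=cv2.cvtColor(im,cv2.COLOR_BGR2HSV)
    m=((hsv[...,0]>5)&(hsv[...,0]<16)&(hsv[...,1]>150));m[:190]=0;m[:,:220]=0;m[:,290:]=0
    y,x=np.nonzero(m);rows=[(r,x[y==r].mean().round(1)) for r in (205,215,230,300,315) if (y==r).any()];print(f,rows)
E
```

```text
clock: 18.15
tool_pos: [0.5522, -0.2037, 0.149]
eef_rot: [2.646, 0.181, 1.605]
ft_force: [-0.7, -0.1, -4.2]
finger_gap: 0.167
grip_force: 99.0
clock: 18.55
tool_pos: [0.5517, -0.1868, 0.1456]
eef_rot: [2.646, 0.181, 1.604]
ft_force: [-1.9, -1.4, -4.5]
finger_gap: 0.163
grip_force: 99.0
18.55 [-0.11  1.14 -0.04] [[0.0151, -0.052, 0.0], [0.0012, 0.0007, 0.5942]] [-0.53  0.09 -0.59  0.38  0.12  0.99]
wrist nut [248.4854923   46.01520566]
[285.7  58.9] 155 [277  51  18  17] [(-0.019, np.float64(16.7), np.float64(-13.2)), (-0.015, np.float64(16.4), np.float64(-11.2)), (0.015, np.float64(14.6), np.float64(5.9))]
[291.1  77.4] 69 [285  73  11  10] [(-0.019, np.float64(21.8), np.float64(7.1)), (-0.015, np.float64(21.5), np.float64(8.4)), (0.015, np.float64(19.8), np.float64(19.2))]
[292.2  91.2] 25 [289  87   6   9] [(-0.019, np.float64(25.8), np.float64(18.4)), (-0.015, np.float64(25.5), np.float64(19.3)), (0.015, np.float64(23.4), np.float64(27.1))]
[[-0.0003, -0.0002, 0.0], [0.0009, 0.0006, 0.0008]]
w7 [(230, np.float64(249.1)), (300, np.float64(252.5)), (315, np.float64(252.4))]
w8 [(205, np.float64(242.0)), (215, np.float64(244.6)), (230, np.float64(248.0)), (300, np.float64(252.5)), (315, np.float64(252.0))]
w9 [(215, np.float64(245.0)), (230, np.float64(246.9)), (300, np.float64(252.0)), (315, np.float64(252.0))]
last_wrist [(300, np.float64(252.0)), (315, np.float64(252.5))]
```

```bash
python3 -m handwheel '{"linear":[[0.0002,-0.0065,0],[0.0009,-0.0129,0],[0.002,-0.0192,0],[0.0028,-0.0224,0],[0.0028,-0.0224,0],[0.0028,-0.0224,0]],"dr":[[0,0,0.07],[0,0,0.14],[0,0,0.209],[0,0,0.244],[0,0,0.244],[0,0,0.244]],"hand":[0,0,0,0,0,0]}' 100
python3 meas.py wrist
```

```text
clock: 19.2
tool_pos: [0.5319, -0.1869, 0.1345]
eef_rot: [2.621, 0.062, 1.39]
ft_force: [-3.0, -0.8, -4.8]
finger_gap: 0.166
grip_force: 98.9
19.2 [-0.01  1.46  0.17] [[0.005, -0.0316, -0.0], [0.0007, 0.0002, 0.351]] [-0.55  0.07 -0.64  0.35  0.13  1.21]
wrist nut [250.2873726   46.32751983]
[291.7  48.9] 164 [283  42  18  15] [(-0.019, np.float64(18.5), np.float64(-13.7)), (-0.015, np.float64(18.0), np.float64(-11.9)), (0.015, np.float64(14.7), np.float64(5.6))]
[293.8  67.5] 14 [291  65   5   5] [(-0.019, np.float64(20.4), np.float64(9.5)), (-0.015, np.float64(20.1), np.float64(11.0)), (0.015, np.float64(17.8), np.float64(24.4))]
```

```bash
python3 -m handwheel '{"linear":[[0.0001,-0.0048,0],[0.0005,-0.0097,0],[0.0005,-0.0097,0],[0.0005,-0.0097,0]],"dr":[[0,0,0.052],[0,0,0.105],[0,0,0.105],[0,0,0.105]],"hand":[0,0,0,0]}' 100
python3 meas.py wrist
```

```text
clock: 19.65
tool_pos: [0.5238, -0.1852, 0.1298]
eef_rot: [2.617, 0.01, 1.3]
ft_force: [-3.0, -1.1, -4.9]
finger_gap: 0.166
grip_force: 99.0
19.65 [-0.09  1.51  0.1 ] [[0.0022, -0.0225, 0.0], [0.001, 0.0003, 0.2469]] [-0.56  0.06 -0.67  0.33  0.14  1.31]
wrist nut [250.17817727  46.48458886]
[291.7  48.2] 165 [283  42  18  14] [(-0.019, np.float64(18.7), np.float64(-8.8)), (-0.015, np.float64(18.1), np.float64(-7.0)), (0.015, np.float64(14.7), np.float64(10.4))]
[293.   66.9] 10 [291  65   4   4] [(-0.019, np.float64(20.1), np.float64(14.9)), (-0.015, np.float64(19.7), np.float64(16.4)), (0.015, np.float64(17.5), np.float64(30.1))]
white [276.7   3.1] 70 24.1 -62.7
```

```bash
python3 -m handwheel '{"linear":[[0.0001,-0.0045,0],[0.0004,-0.0089,0],[0.0004,-0.0089,0],[0.0004,-0.0089,0]],"dr":[[0,0,0.048],[0,0,0.096],[0,0,0.096],[0,0,0.096]],"hand":[0,0,0,0]}' 100
python3 meas.py wrist
python3 -m handwheel '{"linear":[[0.0002,0.0065,0],[0.0009,0.0129,0],[0.0011,0.0145,0],[0.0011,0.0145,0]],"dr":[[0,0,-0.07],[0,0,-0.14],[0,0,-0.157],[0,0,-0.157]],"hand":[0,0,0,0]}' 100
python3 meas.py wrist
```

```text
clock: 20.1
tool_pos: [0.5167, -0.1829, 0.1255]
eef_rot: [2.618, -0.037, 1.217]
ft_force: [-2.7, -2.4, -4.9]
finger_gap: 0.167
grip_force: 99.0
20.1 [-0.28  1.49  0.1 ] [[0.0005, -0.0139, 0.0], [0.0014, 0.0004, 0.151]] [-0.57  0.06 -0.69  0.32  0.14  1.4 ]
wrist nut [250.1868176   46.55874754]
[291.5  48.3] 158 [283  42  18  14] [(-0.019, np.float64(18.6), np.float64(-3.2)), (-0.015, np.float64(18.0), np.float64(-1.4)), (0.015, np.float64(14.6), np.float64(16.0))]
[293.2  66.9] 9 [292  65   3   4] [(-0.019, np.float64(20.2), np.float64(20.2)), (-0.015, np.float64(19.8), np.float64(21.7)), (0.015, np.float64(17.6), np.float64(35.4))]
white [178.    0.9] 20 38.7 -140.4
white [188.9   1.8] 18 34.6 -136.5
clock: 20.55
tool_pos: [0.5289, -0.1865, 0.1328]
eef_rot: [2.618, 0.04, 1.351]
ft_force: [-3.0, -1.1, -4.3]
finger_gap: 0.167
grip_force: 99.0
20.55 [-0.21  1.19 -0.02] [[0.0038, -0.0284, 0.0], [0.0019, 0.0003, 0.3057]] [-0.56  0.07 -0.65  0.34  0.13  1.26]
wrist nut [248.38774971  46.0625908 ]
[287.3  54.2] 156 [279  47  18  15] [(-0.019, np.float64(17.3), np.float64(-3.7)), (-0.015, np.float64(16.9), np.float64(-1.8)), (0.015, np.float64(14.5), np.float64(15.9))]
[292.   72.5] 44 [287  67   9  11] [(-0.019, np.float64(21.2), np.float64(18.0)), (-0.015, np.float64(20.9), np.float64(19.4)), (0.015, np.float64(19.0), np.float64(31.3))]
```

```bash
python3 -m handwheel '{"linear":[[0.0002,0.005,0],[0.0004,0.0081,0],[0.0004,0.0081,0]],"dr":[[0,0,-0.05],[0,0,-0.087],[0,0,-0.087]],"hand":[0,0,0]}' 100
python3 meas.py wrist
python3 -m handwheel '{"linear":[[-0.015,0,0],[-0.035,0,0],[-0.055,0,0],[-0.075,0,0],[-0.08,0.02,-0.04],[-0.06,0.05,-0.08],[-0.02,0.07,-0.08],[0.012,0.085,-0.08],[0.012,0.085,-0.08],[0.012,0.085,-0.08]],"dr":[[0,0,0],[0,0,0],[0,0,0],[0,0,0],[0,0,0],[0,0,0],[0,0,0],[0,0,0],[0,0,0],[0,0,0]],"hand":[0,0,0,0,0,0,0,0,0,0]}' 100
python3 meas.py wrist
```

```text
clock: 20.9
tool_pos: [0.5358, -0.1875, 0.1369]
eef_rot: [2.622, 0.083, 1.426]
ft_force: [-1.0, -1.6, -3.7]
finger_gap: 0.166
grip_force: 99.0
20.9 [-0.17  1.02 -0.07] [[0.0065, -0.036, 0.0001], [0.002, 0.0004, 0.3926]] [-0.55  0.08 -0.63  0.35  0.13  1.18]
wrist nut [248.03612977  45.92338805]
[285.4  57.7] 158 [277  50  18  16] [(-0.019, np.float64(16.7), np.float64(-3.3)), (-0.015, np.float64(16.3), np.float64(-1.3)), (0.015, np.float64(14.5), np.float64(16.1))]
[291.1  76.2] 71 [284  71  12  11] [(-0.019, np.float64(21.7), np.float64(17.3)), (-0.015, np.float64(21.4), np.float64(18.7)), (0.015, np.float64(19.6), np.float64(29.7))]
white [195.9  90.7] 9 29.2 136.9
clock: 21.95
tool_pos: [0.5727, -0.1702, 0.247]
eef_rot: [2.622, 0.083, 1.428]
ft_force: [0.2, -0.3, -3.4]
finger_gap: 0.166
grip_force: 99.1
21.95 [ 0.14  0.75 -0.03] [[-0.0067, -0.1209, 0.08], [0.0018, -0.0009, 0.3936]] [-0.48  0.03 -0.37  0.65  0.09  1.24]
wrist nut [121.62365937  90.3129801 ]
[131.2  99.9] 52 [127  96  10   9] [(-0.019, np.float64(6.3), np.float64(93.6)), (-0.015, np.float64(6.2), np.float64(79.4)), (0.015, np.float64(13.4), np.float64(19.1))]
[155.6 104.9] 42 [152 101   8   9] [(-0.019, np.float64(19.1), np.float64(21.6)), (-0.015, np.float64(20.1), np.float64(19.7)), (0.015, np.float64(28.5), np.float64(10.1))]
[169.1 110.6] 89 [162 105  15  12] [(-0.019, np.float64(29.5), np.float64(18.9)), (-0.015, np.float64(30.4), np.float64(17.8)), (0.015, np.float64(37.4), np.float64(11.0))]
white [169.7  84.9] 56 27.8 -17.6
```

```bash
python3 - <<'E'
from h import *
a=.349;xd=np.array([np.cos(a),np.sin(a),0])
print(r6(rel([.4055,-.2817,.2],toolR(np.array([0,0,-1.]),xd))))
m=monitor.sense();print(m["tool_pos"]+E(m["eef_rot"]).apply(JAW))
E
```

```text
[[-0.1292, -0.1581, -0.024], [0.5115, -0.2068, 1.0732]]
[ 0.58056908 -0.07840784  0.24613628]
```

```bash
python3 -m handwheel '{"linear":[[-0.04,0,-0.02],[-0.08,0,-0.04],[-0.11,-0.03,-0.05],[-0.13,-0.07,-0.05],[-0.13,-0.11,-0.04],[-0.129,-0.15,-0.03],[-0.129,-0.158,-0.024],[-0.129,-0.158,-0.024],[-0.129,-0.158,-0.024],[-0.129,-0.158,-0.024]],"dr":[[0,0,0],[0,0,0],[0.511,-0.207,1.073],[0.511,-0.207,1.073],[0.511,-0.207,1.073],[0.511,-0.207,1.073],[0.511,-0.207,1.073],[0.511,-0.207,1.073],[0.511,-0.207,1.073],[0.511,-0.207,1.073]],"hand":[0,0,0,0,0,0,0,0,0,0]}' 100
python3 -m handwheel '{"linear":[[0,0,0]],"dr":[[0,0,0]],"hand":[0]}' 100
python3 - <<'E'
from h import *
a=.349;xd=np.array([np.cos(a),np.sin(a),0])
print(r6(rel([.4055,-.2817,.0393],toolR(np.array([0,0,-1.]),xd))))
E
```

```text
clock: 23.0
tool_pos: [0.4052, -0.2827, 0.2003]
eef_rot: [3.14, -0.0, 0.347]
ft_force: [0.1, -1.3, -3.0]
finger_gap: 0.164
grip_force: 99.0
clock: 23.1
tool_pos: [0.406, -0.2836, 0.1995]
eef_rot: [3.14, -0.0, 0.35]
ft_force: [0.7, -1.1, -4.3]
finger_gap: 0.165
grip_force: 99.1
[[0.0001, -0.0023, 0.1602], [0.002, -0.0005, 0.0012]]
```

```bash
python3 -m handwheel '{"linear":[[0,-0.001,0.013],[0,-0.001,0.013]],"dr":[[0,0,0],[0,0,0]],"hand":[0,0]}' 100
python3 - <<'E'
from h import *
import pickle
A=pickle.load(open("w7.pkl","rb"))["color"];B=eyes.get_image("wrist")["color"]
for r in [(80,155,170,335),(20,100,170,215),(20,100,290,335),(190,240,228,280)]:
    T=A[r[0]:r[1],r[2]:r[3]];S=B[max(r[0]-15,0):r[1]+15,r[2]-15:r[3]+15]
    m=cv2.matchTemplate(S,T,cv2.TM_CCOEFF_NORMED);_,v,_,p=cv2.minMaxLoc(m);print(r,round(v,3),p[0]-15,p[1]-min(15,r[0]))
a=.349;xd=np.array([np.cos(a),np.sin(a),0])
print(r6(rel([.4055,-.2817,.0393],toolR(np.array([0,0,-1.]),xd))))
E
```

```text
clock: 23.3
tool_pos: [0.4044, -0.2808, 0.1859]
eef_rot: [3.139, -0.001, 0.357]
ft_force: [-1.2, -0.0, -2.1]
finger_gap: 0.164
grip_force: 98.9
(80, 155, 170, 335) 0.977 0 0
(20, 100, 170, 215) 0.99 0 0
(20, 100, 290, 335) 0.982 0 0
(190, 240, 228, 280) 0.914 0 0
[[0.0004, 0.0006, 0.1475], [0.0035, -0.0011, 0.0074]]
```

```bash
python3 -m handwheel '{"linear":[[0,0,0.03],[0,0,0.07],[0,0,0.105],[0,0,0.125],[0,0,0.135],[0,0,0.141],[0,0,0.145],[0,0,0.147],[0,0,0.147],[0,0,0.147]],"dr":[[0,0,0],[0,0,0],[0,0,0],[0,0,0],[0,0,0],[0,0,0],[0,0,0],[0,0,0],[0,0,0],[0,0,0]],"hand":[0,0,0,0,0,0,0,0,0,0]}' 100
```

```text
clock: 24.35
tool_pos: [0.406, -0.2816, 0.0409]
eef_rot: [3.137, -0.001, 0.355]
ft_force: [0.3, 0.4, -3.0]
finger_gap: 0.162
grip_force: 98.9
```

```bash
python3 -m handwheel '{"linear":[[0,0,0.001],[0,0,0.0018],[0,0,0.0018],[0,0,0.0018]],"dr":[[0,0,0],[0,0,0],[0,0,0],[0,0,0]],"hand":[0,0,0,0]}' 100
python3 -m handwheel '{"linear":[[0,0,0],[0,0,0],[0,0,0],[0,0,0],[0,0,-0.02],[0,0,-0.06],[0,0,-0.11],[0,0,-0.16],[0,0,-0.16],[0,0,-0.16]],"dr":[[0,0,0],[0,0,0],[0,0,0],[0,0,0],[0,0,0],[0,0,0],[0,0,0],[0,0,0],[0,0,0],[0,0,0]],"hand":[0.03,0.05,0.06,0.06,0.06,0.06,0.06,0.06,0.06,0.06]}' 20
python3 - <<'E'
from h import *
import pickle
A=pickle.load(open("w6.pkl","rb"));B=eyes.get_image("wrist")
# wrench shift: handle pixels to world at z=.056
for W in (A,B):
    hsv=cv2.cvtColor(W["color"],cv2.COLOR_BGR2HSV);m=((hsv[...,0]>3)&(hsv[...,0]<18)&(hsv[...,1]>130));m[:,:225]=0;m[:,285:]=0
    y,x=np.nonzero(m);pts=np.array([atz(W,(a,b),.056) for a,b in zip(x,y)]);c=pts.mean(0);d=np.linalg.svd((pts-c)[:,:2])[2][0];d*=np.sign(d[0])
    print(len(x),c.round(4),np.degrees(np.arctan2(d[1],d[0])).round(2),((pts-c)[:,:2]@d).min().round(4),((pts-c)[:,:2]@d).max().round(4))
S,T=pickle.load(open("cam0.pkl","rb"))
for n,O in (("scene",S),("top",T)):
    N=eyes.get_image(n)["color"]
    for k,X in dict(jara=(.738,.001,.05),jarb=(.378,-.005,.05),wrench=(.42,-.275,.05),steel=(.55,.119,.13)).items():
        p=proj(O,X)[0].astype(int);t=O["color"][p[1]-12:p[1]+13,p[0]-12:p[0]+13];s=N[p[1]-20:p[1]+21,p[0]-20:p[0]+21]
        _,v,_,q=cv2.minMaxLoc(cv2.matchTemplate(s,t,cv2.TM_CCOEFF_NORMED));print(n,k,round(v,3),q[0]-8,q[1]-8)
E
```

```text
clock: 24.75
tool_pos: [0.4059, -0.2816, 0.0393]
eef_rot: [3.137, -0.001, 0.355]
ft_force: [-2.5, 1.7, 5.4]
finger_gap: 0.166
grip_force: 100.5
clock: 25.75
tool_pos: [0.4057, -0.2812, 0.1996]
eef_rot: [3.135, -0.002, 0.355]
ft_force: [0.4, 0.2, -0.9]
finger_gap: 0.7
grip_force: 0.0
1039 [ 0.3916 -0.2849  0.056 ] 19.67 -0.0466 0.0455
872 [ 0.3835 -0.2882  0.056 ] 20.59 -0.0375 0.0445
scene jara 0.997 0 0
scene jarb 0.954 0 0
scene wrench 0.979 0 0
scene steel 0.824 0 0
top jara 0.995 0 0
top jarb 0.866 0 0
top wrench 0.486 0 0
top steel 0.993 0 0
```

```bash
python3 -c "
from station import job
print(job.sign_off())"
```

```text
the job is handed in; nothing more can be done
None
```

The job is handed in at about 26 s of the 72 s: the brass nut was run down by fingers to about 1° from the white line, then tightened with the wrench to about 1° from the red line. The wrench is back across both rest blocks where it lay, and the camera comparison shows the jars and the steel coupling unmoved.

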